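Clear the waffle iron and hold its lid open

ROBOT

A 7-joint arm with a two-finger parallel gripper is mounted at the origin on the work surface. World frame = base frame: x ahead of the robot, y to its left, z up, the work surface at z = 0. Lengths are in m, angles in rad, forces in N, time in s.
With the tool pointing down it reaches from about 0.4 to 0.875 m from the base axis. Payload 6.5 kg.
Tool frame: the origin (TCP) lies at the very end of the fingers, on their centre line; the grasp point (between the pads) lies 19 mm behind it; z points along the fingers, y is the direction in which the jaws open and shut (so a half turn about z gives the same grasp; the last joint's range is limited). The gripper opens to 85 mm and grips with 20 to 120 N. Pads are 22 mm wide; open, the fingers measure 114 mm over their backs; the gripper's body (76 mm by 85 mm) begins 54 mm behind the grasp point. The pads swing forward as they close: fully open they stand 13 mm farther back than shut.
Start: joints at [1.228, 0.536, -0.004, 1.538, 0.003, 1.067, -0.071], TCP at [0.178, -0.625, 0.231] pointing down, gripper open.
Joint ranges: [-2.7, 2.7], [-0.37, 2.16], [-1.27, 1.26], [0.24, 2.4], [-1.31, 4.45], [0.19, 1.91], [-2.76, 2.76]. Speed limits (rad/s): [2.39, 2.39, 3.14, 3.14, 3.14, 3.14, 3.14].

INTERFACE

Orientations are given as a rotation vector (axis times angle).
In Python, from cell import bot gives the robot as it stands.
- The arm moves only by the tool arm_command, never from a script. Its arguments are lists of equal length, an entry for each row: "delta_pos": the shift along the world's x, y, z in mm, a list of three; "rot": the turn, a rotation vector about the world's x, y, z in degrees, a list of three; "gripper": the closure in counts, from 0 (fully open) to 255 (shut). A call has 1 to 20 rows; each row shifts and turns the commanded pose from where the row before left it; what a row does not reach is not made up. A row lasts 1/12 s, in which the tool goes at most 41.7 mm and 7.16 degrees, less where a joint would pass 70% of its speed; a pose out of reach is approached as far as the arm can. A call with a gripper value outside its range is refused whole. The fingers move at their own pace and stop on an object; "squeeze" is the grip in N (left out, the last holds). Time passes only in rows, so rows that do not move let the fingers close. It gives the time, the measured TCP pose, the force and the opening at its end, in the units of the state.
- bot.observe(): the state, without advancing time (a new reading comes with each control period).
- bot.read_camera(name): name is "scene" or "top" or "wrist"; returns a dict with "image" (420x560x3 uint8, red, green, blue), "K" (3x3 intrinsics, pixels), "dist" ([k1, k2, p1, p2, k3] as OpenCV has them; the pictures are not rectified), "rvec" (rotation vector, rad) and "tvec" (3), from world to camera coordinates, as OpenCV has them. Camera axes: x right, y down, z forward; pixel columns grow to the right and rows downward; lengths in m; the calibration is good to about 2 mm. A picture is of the moment at which its call begins. There is no depth.
- bot.finish_job(): hands the job in, once; it reports no verdict.
The state is a dict: "time_s": time; "qpos": joint angles; "qd": joint speeds; "tau": joint torques, N m; "eef_pos": TCP position; "ee_rot": TCP orientation; "wrist_force": force on the tool from outside, world axes, zero at the start; "ft_torque": the same for the moment, N m; "finger_gap": finger opening in m.
Only numpy, scipy, OpenCV 4.12 (cv2) and the standard library are available. Lean on these libraries where they do the work, as an engineer would, in place of code of your own. Each camera call takes 0.05 s, during which the arm holds its last target. There are 200 camera calls.

TASK

The small sugar shaker has been left standing on the closed lid of the waffle iron: take it off and set it down gently, upright and fully home, in its own holder block, the one whose round well it fits snugly, and let go of it. Then raise the iron's lid by its bar handle and hold it still, open 60 degrees from closed (give or take 5), for the plates to be wiped: it falls shut by itself, so finish while still holding the handle. Leave everything else where it stands.

Things in the scene. Friction and masses are not known exactly. Their poses are not given: they have to be found in the camera images.
- shaker_mid (a point): centre (half-way up) of the loose small sugar shaker that starts upright on the iron's lid; its z axis is up. Plain steel cylinder, 58 mm diameter, 70 mm tall, then a shoulder to a round cap 36 mm in diameter that runs from 82 to 112 mm above the foot (total height 112 mm). This point is 56 mm above the foot; the cap's middle is 41 mm above this point. 150 to 300 g.
- block_snug_hole0 (a point): centre of the round well's mouth, in the top face of the small shaker's own wooden holder block. The three blocks are alike, fixed, 100 x 100 mm and 40 mm tall, and stand in any order; wells are 28 mm deep with a small chamfer. This one's well is empty and 63 mm wide. With the shaker home, its centre point is 28 mm above this mouth.
- block_wide_hole0 (a point): centre of the well's mouth in the wrong, wide block: empty, 85 mm wide.
- block_narrow_hole0 (a point): centre of the well's mouth in the wrong, narrow block: 47 mm wide, with the oil bottle standing in it.
- iron: waffle iron, fixed: steel box 210 (x) x 220 (y) mm on feet, upper face 72 mm and heating plate 79 mm high; origin on the counter under its centre, its -x axis is its front (roughly towards the robot), where the handle is. The closed round lid on it (200 mm diameter, 30 mm thick) lies above its centre, its flat top 110 mm above the counter. Two black hinge posts stand up to 90 mm high at its far side.
- lid_hinge (a point): middle of the lid's hinge axis, which is level and runs along the iron's y; 110 mm beyond the iron's centre along its x, 80 mm above the counter.
- iron_lid (a joint): opening angle of the lid in rad: 0 closed, 1.047 is 60 degrees, stop at 1.75. The front rises as it opens. Weighs about 0.8 kg with its handle, no spring and next to no friction: it falls shut when let go below about 1.4.
- lid_bar (a point): the lid's handle: a straight round black bar, 16 mm diameter, 134 mm long, level along the iron's y; this point is its middle. Closed it lies 265 mm in front of the hinge axis and 17 mm above it (97 mm above the counter), 155 mm in front of the iron's centre, with a 47 mm free gap between bar and lid edge. Two 10 mm wide arms at 60 mm either side of its middle join it to the lid; nothing is within 45 mm under it. It turns with the lid.
- big_shaker: bystander: the large sugar shaker, 78 mm diameter, 140 mm tall, on the counter; origin under its foot.
- oil_bottle: bystander: slim bottle, 40 mm diameter, 140 mm tall, standing in the narrow block; origin under its foot.
- syrup: bystander: syrup bottle, 60 mm diameter, 170 mm tall; origin under its foot.
- jam: bystander: jam jar, 60 mm diameter, 75 mm tall; origin under its foot.
- mug: bystander: mug, 76 mm diameter, 90 mm tall, handle on its +y side; origin under its foot.
- bowl: bystander: bowl, 120 mm diameter, 55 mm tall; origin under its foot.
- spoon: bystander: serving spoon lying on the counter between robot and iron, about along y, 200 mm long.
- cup: bystander: paper cup, 76 mm diameter, 95 mm tall; origin under its foot.
Things that resemble listed ones, but are neither listed nor needed, are in the scene too. What is shaped like the part that bears block_snug_hole0 but red is not meant.

How it is judged:
By the outcome, as a careful person would: the job done as asked, in the order asked, and still so for the second after the job is handed in, while the arm keeps its last pose, push and grip.
It also fails if it takes over 64 s, if anything falls off the work surface, if the arm or the gripper's body presses on something with over 40 N, if the wrist force passes 120 N, or if a joint passes its speed limit or range.

## Working session

There is one attempt and no reset: what is moved stays moved. The work goes in short steps, Python scripts to look and compute and a tool call to move; the robot and the scene stay as the last step left them, time stands still between calls to the robot, and variables do not carry over. Pictures are saved under pics/ and viewed, about 8 in all and at most 12, crops included, and the job is handed in when it is done.

Besides the shell and the picture viewer there is one more tool, called after ">>>" as a command line: name --argument value ..., lists and objects as JSON in quotes. arm_command: Moves the arm, as the interface text tells. Its arguments: {"type":"object","properties":{"delta_pos":{"type":"array"},"rot":{"type":"array"},"gripper":{"type":"array"},"squeeze":{"type":"number"}},"required":["delta_pos","rot","gripper"]}

```bash
mkdir -p pics
cat > h.py <<'E'
import numpy as np, cv2
from cell import bot
def cam(n,f=None):
    c=bot.read_camera(n)
    if f: cv2.imwrite('pics/'+f,c['image'][:,:,::-1])
    return c
def ray(c,uv):
    p=cv2.undistortPoints(np.array([[uv]],float),c['K'],np.array(c['dist']))[0,0]
    R=cv2.Rodrigues(np.array(c['rvec']))[0]; o=-R.T@np.array(c['tvec']).ravel()
    return o,R.T@np.r_[p,1]
def atz(c,uv,z):
    o,d=ray(c,uv); return o+d*(z-o[2])/d[2]
def proj(c,P):
    return cv2.projectPoints(np.array(P,float).reshape(-1,1,3),np.array(c['rvec']),np.array(c['tvec']),c['K'],np.array(c['dist']))[0][:,0]
E
python3 - <<'E'
from h import *
cam('scene','s1.png');c=cam('top','t1.png');print(ray(c,(280,210)));print(bot.observe())
E
```

```text
(array([0.25691312, 0.09249585, 1.64701843]), array([ 0.19750594,  0.01994765, -0.98025568]))
{'time_s': 0.1, 'qpos': array([ 1.22783021,  0.53713259, -0.00444196,  1.53875053,  0.00260115,
        1.06729338, -0.07120854]), 'qd': array([-0.00038537, -0.00063214, -0.00083089, -0.00250726,  0.00121282,
       -0.000272  , -0.00019889]), 'tau': array([ 1.90705454e-03, -5.84565353e+01,  1.05141543e+00, -2.59780240e+01,
        1.26167943e-02,  4.55370726e-03, -2.25207032e-05]), 'eef_pos': array([ 0.17744574, -0.62472827,  0.2304826 ]), 'ee_rot': array([-3.11001756e+00, -4.33247646e-01,  5.20986456e-04]), 'wrist_force': array([-0.02880684, -0.53836281,  0.71497323]), 'ft_torque': array([ 0.0095354 , -0.00269462,  0.03463608]), 'finger_gap': 0.08584458581353094}
```

View pics/t1.png

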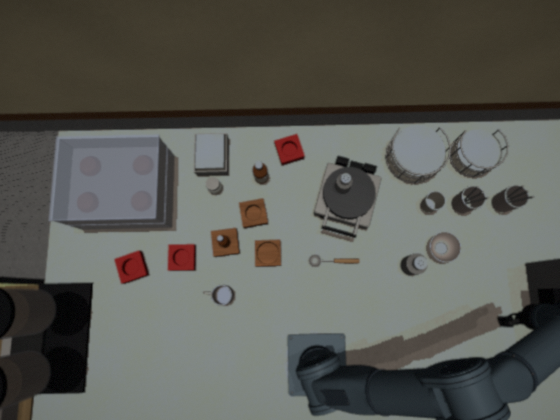

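View pics/s1.png

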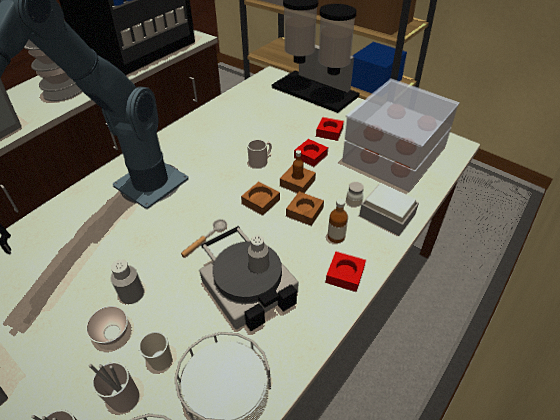

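Top view: the shaker is on the lid at (344,180), and the large look-alike shaker is at (415,264). The brown blocks are at (254,212), (267,253), and (225,241) with the oil bottle in it. The red decoys are at (290,149), (181,257) and (131,266). I'll crop in on the blocks and the iron.

Run:
```python
from h import *
c=cv2.imread('pics/t1.png')
a=cv2.resize(c[185:285,200:300],None,fx=4,fy=4,interpolation=cv2.INTER_CUBIC)
b=cv2.resize(c[145:245,300:400],None,fx=4,fy=4,interpolation=cv2.INTER_CUBIC)
cv2.imwrite('pics/c1.png',cv2.convertScaleAbs(np.hstack([a,b]),alpha=1.6))
t=cam('top')
for n,uv,z in [('b1',(254,212),.04),('b2',(267,253),.04),('bn',(225,241),.04),('lidtopcap',(344,180),.222),('lid',(350,192),.11)]: print(n,atz(t,uv,z).round(4))
```

```text
b1 [0.5749 0.2273 0.04  ]
b2 [0.413  0.1781 0.04  ]
bn [0.4629 0.3402 0.04  ]
lidtopcap [ 0.647 -0.106  0.222]
lid [ 0.6303 -0.1421  0.11  ]
```

View pics/c1.png

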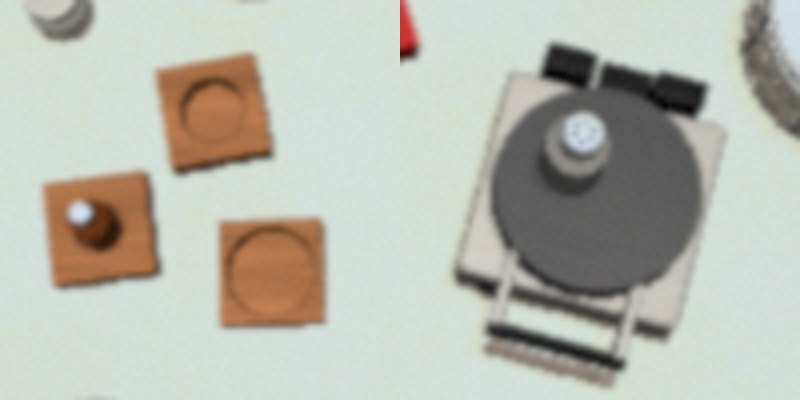

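The snug block is the upper one at (253.5,212.5): its empty well is about 63–66 mm wide. The lower block's well at (267,253) is about 90 mm, so that one is wide. In the right crop, the cap top is at px (346,178), the bar middle at (338.7,231.5) and the lid centre at (349.2,192.5). Next I work out positions and approach.

```bash
cat > plan.py <<'E'
from h import *
from scipy.spatial.transform import Rotation as Rn
if __name__=='__main__':
    t=cam('top'); s=bot.observe()
    well=atz(t,(253.5,212.5),.04); cap=atz(t,(346,178),.222); bar=atz(t,(338.7,231.5),.097); lid=atz(t,(349.2,192.5),.11)
    e1=atz(t,(300+493/4,145+329/4),.1);e2=atz(t,(300+620/4,145+364/4),.1)
    print('well',well,'cap',cap,'bar',bar,'lid',lid)
    print('iron yaw',np.degrees(np.arctan2(*(lid-bar)[[1,0]])),'bar yaw',np.degrees(np.arctan2(*(e1-e2)[[1,0]])))
    R=Rn.from_rotvec(s['ee_rot']).as_matrix();print(R.round(3),s['eef_pos'])
    w=cam('wrist');Rc=cv2.Rodrigues(np.array(w['rvec']))[0];o=-Rc.T@np.array(w['tvec']).ravel();print('wristcam in tool',R.T@(o-s['eef_pos']),(R.T@Rc.T).round(2))
E
python3 plan.py
```

```text
well [0.57294372 0.22930356 0.04      ] cap [ 0.65418335 -0.11337363  0.222     ] bar [ 0.48237839 -0.09433415  0.097     ] lid [ 0.6284201  -0.13895358  0.11      ]
iron yaw -16.989233093832205 bar yaw 72.8807922145676
[[ 0.962  0.273 -0.   ]
 [ 0.273 -0.962  0.001]
 [-0.    -0.001 -1.   ]] [ 0.17750522 -0.62490389  0.23070925]
wristcam in tool [ 0.08261962 -0.00028165 -0.14227565] [[ 0.   -0.95 -0.32]
 [ 1.    0.    0.  ]
 [-0.   -0.32  0.95]]
```

>>> arm_command --delta_pos '[[24, 26, 8], [24, 26, 8], [24, 26, 8], [24, 26, 8], [24, 26, 8], [24, 26, 8], [24, 26, 8], [24, 26, 8], [24, 26, 8], [24, 26, 8], [24, 26, 0], [24, 26, 0], [24, 26, 0], [24, 26, 0], [24, 26, 0], [24, 26, 0], [24, 26, 0], [24, 26, 0], [20, 20, 0], [20, 20, 0]]' --rot '[[0, 0, 3], [0, 0, 3], [0, 0, 3], [0, 0, 3], [0, 0, 3], [0, 0, 3], [0, 0, 3], [0, 0, 3], [0, 0, 3], [0, 0, 3], [0, 0, 3], [0, 0, 3], [0, 0, 3], [0, 0, 3], [0, 0, 3], [0, 0, 3], [0, 0, 3], [0, 0, 3], [0, 0, 2], [0, 0, 1]]' --gripper '[0, 0, 0, 0, 0, 0, 0, 0, 0, 0, 0, 0, 0, 0, 0, 0, 0, 0, 0, 0]' --squeeze 40

```text
time_s: 1.92
eef_pos: [0.6505, -0.1156, 0.3111]
ee_rot: [-2.525, -1.869, 0.0]
wrist_force: [-0.2, -1.3, 1.2]
finger_gap: 0.0853
```

Run:
```python
from h import *
s=bot.observe();print(s['eef_pos'],s['ee_rot'],s['qpos'],s['wrist_force'])
w=cam('wrist','w1.png');print(proj(w,[[.654,-.113,.222],[.482,-.094,.097]]))
```

```text
[ 0.65053894 -0.11556481  0.31109916] [-2.52489565e+00 -1.86876673e+00  8.38279224e-05] [ 0.37915555  0.52545872 -0.41379483  1.39491026  0.2128185   1.26549008
 -0.34530468] [-0.19507793 -1.34707085  1.23067204]
[[283.83363798 210.68038437]
 [115.41664194 200.75680573]]
```

View pics/w1.png

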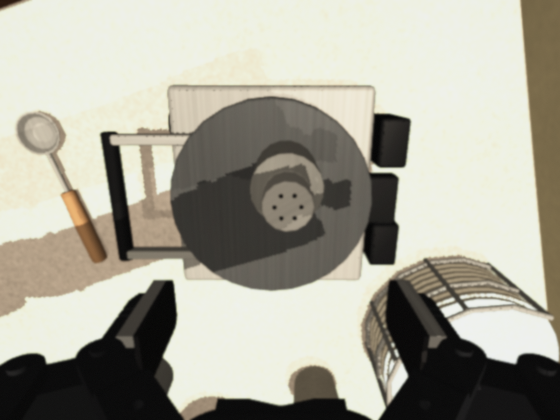

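The wrist view shows the cap top centred at (288,206) and the bar running from (107,133) to (125,260), with its middle near (116,197). The predictions were (284,211) and (115,201), so they're only a few mm off. Refining.

Run:
```python
from h import *
w=cam('wrist')
g=cv2.cvtColor(w['image'],cv2.COLOR_RGB2GRAY)
c=atz(w,(288,206),.222);print('cap',c, 'capedges',atz(w,(262,206),.222),atz(w,(314,206),.222))
print('bar',atz(w,(116,197),.097),atz(w,(107,133),.097),atz(w,(125,260),.097))
print('foot check', atz(w,(287,190),.18))
print('lid',atz(w,(271,193),.11))
s=bot.observe();print((c-s['eef_pos'])*1000)
```

```text
cap [ 0.66077561 -0.10377997  0.222     ] capedges [ 0.64423204 -0.09884439  0.222     ] [ 0.67731847 -0.10871568  0.222     ]
bar [ 0.48790932 -0.08417796  0.097     ] [ 0.50660454 -0.02327786  0.097     ] [ 0.46758892 -0.15146761  0.097     ]
foot check [ 0.66067555 -0.10427608  0.18      ]
lid [ 0.64064405 -0.12146775  0.11      ]
[  8.90785797   7.40325916 -88.72041496]
```

The arm was still settling between the two pictures, so I'll re-measure at rest, detecting the cap circle and the bar in code.

Run:
```python
from h import *
w=cam('wrist');s=bot.observe()
g=cv2.cvtColor(w['image'],cv2.COLOR_RGB2GRAY)
r=g[150:270,220:360]
h=cv2.HoughCircles(cv2.medianBlur(r,3),cv2.HOUGH_GRADIENT,1,20,param1=80,param2=14,minRadius=22,maxRadius=30)
print(h+[220,150,0] if h is not None else None)
# predicted center by holes: dark spots in bright cap
m=((g<90)).astype(np.uint8); r=m[:, 60:170]
n,l,st,ce=cv2.connectedComponentsWithStats(r)
print([(st[i],ce[i]+[60,0]) for i in range(1,n) if st[i,4]>800])
for x in ([h[0,0,0]+220,h[0,0,1]+150],):
    c=atz(w,x,.222);print(c,s['eef_pos'],(c-s['eef_pos'])*1000)
```

```text
[[[286.5        213.5         24.60000038]]]
[(array([  42,  137,   68,  128, 2027], dtype=int32), array([120.32313764, 205.34632462])), (array([    0,   281,   110,   139, 10714], dtype=int32), array([122.66333769, 365.79176778]))]
[ 0.65657822 -0.11056414  0.222     ] [ 0.65047169 -0.11432565  0.31067536] [  6.10652194   3.76151382 -88.67535955]
```

>>> arm_command --delta_pos '[[0, 0, 0], [0, 0, 0], [0, 0, 0], [0, 0, 0], [0, 0, 0], [0, 0, 0]]' --rot '[[0, 0, 0], [0, 0, 0], [0, 0, 0], [0, 0, 0], [0, 0, 0], [0, 0, 0]]' --gripper '[0, 0, 0, 0, 0, 0]'

```text
time_s: 2.57
eef_pos: [0.6494, -0.1177, 0.3114]
ee_rot: [2.528, 1.865, -0.0]
wrist_force: [0.4, 0.1, -0.2]
finger_gap: 0.0853
```

Run:
```python
from h import *
for k in range(3):
    s=bot.observe();w=cam('wrist')
    g=cv2.cvtColor(w['image'],cv2.COLOR_RGB2GRAY)
    h=cv2.HoughCircles(cv2.medianBlur(g[150:270,220:360],3),cv2.HOUGH_GRADIENT,1,20,param1=80,param2=14,minRadius=22,maxRadius=30)
    p=h[0,0]+[220,150,0]; m=(g[:280,60:150]<60).astype(np.uint8)
    n,l,st,ce=cv2.connectedComponentsWithStats(m);i=1+st[1:,4].argmax()
    pts=np.argwhere(l==i)[:,::-1]+[60,0]; rect=cv2.minAreaRect(pts.astype(np.float32))
    print(p,atz(w,p[:2],.222).round(4),s['eef_pos'].round(4),s['qd'].round(3).max(),'bar',rect,atz(w,rect[0],.097).round(4))
```

```text
[287.5        202.5         24.89999962] [ 0.6569 -0.1106  0.222 ] [ 0.6494 -0.1177  0.3114] 0.002 bar ((117.9594497680664, 193.75674438476562), (129.3820037841797, 16.111101150512695), 80.53767395019531) [ 0.4865 -0.0898  0.097 ]
[288.5        202.5         24.89999962] [ 0.6576 -0.1106  0.222 ] [ 0.6495 -0.1176  0.3114] 0.003 bar ((118.45378112792969, 193.80410766601562), (129.1825714111328, 16.271324157714844), 81.11934661865234) [ 0.487  -0.0898  0.097 ]
[287.5        200.5         27.10000038] [ 0.6574 -0.1089  0.222 ] [ 0.6495 -0.1175  0.3114] 0.002 bar ((118.38919830322266, 193.96487426757812), (129.18899536132812, 16.2720947265625), 81.02737426757812) [ 0.487  -0.0898  0.097 ]
```

>>> arm_command --delta_pos '[[7, 7, 0], [0, 0, -20], [0, 0, -20], [0, 0, -20], [0, 0, -20], [0, 0, -20], [0, 0, -10], [0, 0, -6], [0, 0, -4], [0, 0, 0], [0, 0, 0], [0, 0, 0], [0, 0, 0], [0, 0, 0], [0, 0, 0], [0, 0, 0], [0, 0, 0], [0, 0, 0], [0, 0, 0], [0, 0, 0]]' --rot '[[0, 0, 0], [0, 0, 0], [0, 0, 0], [0, 0, 0], [0, 0, 0], [0, 0, 0], [0, 0, 0], [0, 0, 0], [0, 0, 0], [0, 0, 0], [0, 0, 0], [0, 0, 0], [0, 0, 0], [0, 0, 0], [0, 0, 0], [0, 0, 0], [0, 0, 0], [0, 0, 0], [0, 0, 0], [0, 0, 0]]' --gripper '[0, 0, 0, 0, 0, 0, 0, 0, 0, 0, 0, 60, 90, 110, 130, 150, 180, 200, 200, 200]'

```text
time_s: 4.38
eef_pos: [0.6569, -0.1103, 0.1918]
ee_rot: [2.527, 1.865, 0.001]
wrist_force: [-0.8, 0.4, 5.0]
finger_gap: 0.0346
```

>>> arm_command --delta_pos '[[0, 0, 0], [0, 0, 0], [0, 0, 0], [0, 0, 0]]' --rot '[[0, 0, 0], [0, 0, 0], [0, 0, 0], [0, 0, 0]]' --gripper '[200, 200, 200, 200]'

```text
time_s: 4.72
eef_pos: [0.6569, -0.1103, 0.1918]
ee_rot: [2.527, 1.865, 0.001]
wrist_force: [-0.0, -0.4, 5.5]
finger_gap: 0.0346
```

Run:
```python
from h import *
s=bot.observe();print(s['time_s'],s['eef_pos'],s['finger_gap'],s['wrist_force'],s['ft_torque'])
w=cam('wrist','w2.png')
```

```text
4.7167 [ 0.6568931  -0.11033567  0.19179308] 0.034641644798928596 [-0.02754171 -0.35354828  5.47680006] [-0.05530364  0.30649144 -0.00977877]
```

View pics/w2.png

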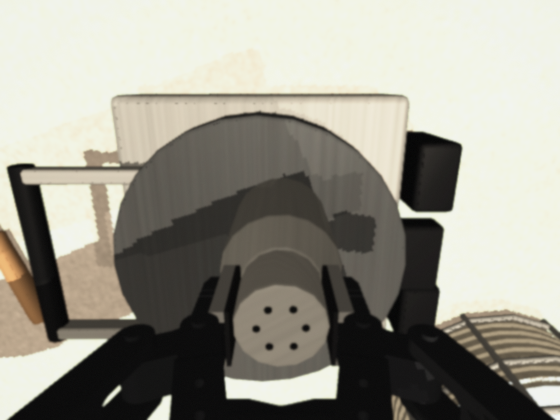

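The cap is gripped: gap 34.6 mm, and the image shows it centred between the pads at (281,325). Now I lift it and carry it next to the well for a close look.

>>> arm_command --delta_pos '[[0, 0, 4], [0, 0, 10], [0, 0, 20], [0, 0, 22], [0, 0, 22], [0, 0, 22], [-6, 10, 10], [-8, 22, 0], [-9, 27, 0], [-9, 27, 0], [-9, 27, 0], [-9, 27, 0], [-9, 27, 0], [-9, 27, 0], [-9, 27, 0], [-9, 27, 0], [-6, 18, 0], [-3, 9, 0], [0, 0, 0], [0, 0, 0]]' --rot '[[0, 0, 0], [0, 0, 0], [0, 0, 0], [0, 0, 0], [0, 0, 0], [0, 0, 0], [0, 0, 0], [0, 0, 0], [0, 0, 0], [0, 0, 0], [0, 0, 0], [0, 0, 0], [0, 0, 0], [0, 0, 0], [0, 0, 0], [0, 0, 0], [0, 0, 0], [0, 0, 0], [0, 0, 0], [0, 0, 0]]' --gripper '[200, 200, 200, 200, 200, 200, 200, 200, 200, 200, 200, 200, 200, 200, 200, 200, 200, 200, 200, 200]'

```text
time_s: 6.43
eef_pos: [0.5615, 0.164, 0.301]
ee_rot: [2.527, 1.865, -0.001]
wrist_force: [1.0, -1.4, -1.9]
finger_gap: 0.035
```

>>> arm_command --delta_pos '[[0, 0, 0], [0, 0, 0], [0, 0, 0], [0, 0, 0], [0, 0, 0], [0, 0, 0], [0, 0, 0], [0, 0, 0]]' --rot '[[0, 0, 0], [0, 0, 0], [0, 0, 0], [0, 0, 0], [0, 0, 0], [0, 0, 0], [0, 0, 0], [0, 0, 0]]' --gripper '[200, 200, 200, 200, 200, 200, 200, 200]'

```text
time_s: 7.1
eef_pos: [0.5616, 0.1647, 0.3013]
ee_rot: [2.528, 1.866, 0.0]
wrist_force: [-0.2, -0.0, -1.4]
finger_gap: 0.0352
```

Run:
```python
from h import *
s=bot.observe();print(s['time_s'],s['eef_pos'],s['finger_gap'],s['wrist_force'])
w=cam('wrist','w3.png');print(proj(w,[.573,.229,.04]),proj(w,[.577,.233,.04]))
import pickle;pickle.dump((w,s),open('w3.pkl','wb'))
```

```text
7.1 [0.56164017 0.16474227 0.30131397] 0.03521345672029022 [-0.16725481 -0.01385726 -1.40152849]
[[272.63636683 103.32324201]] [[275.11100293  98.37937275]]
```

View pics/w3.png

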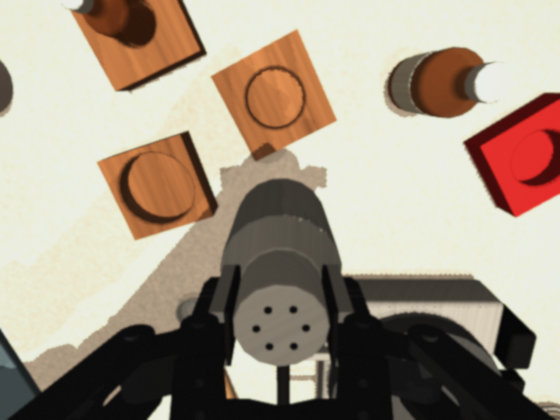

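The wrist view shows the well at about (276,97), with its block corners at (297,31), (212,76), (258,160) and (337,120). The shaker looks the same as it did on the lid, so it's still upright. I'll refine both centres in code.

Run:
```python
from h import *
import pickle;w,s=pickle.load(open('w3.pkl','rb'))
g=cv2.medianBlur(cv2.cvtColor(w['image'],cv2.COLOR_RGB2GRAY),3)
h=cv2.HoughCircles(g[40:150,220:330],cv2.HOUGH_GRADIENT,1,20,param1=80,param2=14,minRadius=24,maxRadius=38)
h=h[0,:3]+[220,40,0];print(h,[atz(w,p[:2],.04).round(4) for p in h])
cor=[atz(w,p,.04)[:2] for p in [(297,31),(212,76),(258,160),(337,120)]];print('corner mean',np.mean(cor,0))
p=np.array([.577,.233,.04]);a=np.linspace(0,6.28,5)[:4]
print('expected radius px',np.linalg.norm(proj(w,[p+[.0315,0,0]])-proj(w,[p])))
h=cv2.HoughCircles(g[265:385,220:345],cv2.HOUGH_GRADIENT,1,20,param1=80,param2=14,minRadius=40,maxRadius=55)
h=h[0,:3]+[220,265,0];z=s['eef_pos'][2]+.0302;print(h,[atz(w,q[:2],z).round(4) for q in h],s['eef_pos'],atz(w,(281,325),z))
```

```text
[[274.5  97.5  31.5]] [array([0.5766, 0.234 , 0.04  ])]
corner mean [0.57782818 0.2323076 ]
expected radius px 30.202804392832668
[[280.5        318.5         47.40000153]] [array([0.5631, 0.1679, 0.3315])] [0.56164017 0.16474227 0.30131397] [0.56242556 0.16518834 0.33151397]
```

The well is at (0.577, 0.233) and the shaker axis is within 1 mm of the TCP. I'll go above the well and down to about 15 mm over its mouth.

>>> arm_command --delta_pos '[[3, 12, 0], [5, 20, 0], [4, 20, 0], [3, 12, 0], [0, 4, -10], [0, 0, -20], [0, 0, -25], [0, 0, -25], [0, 0, -25], [0, 0, -20], [0, 0, -15], [0, 0, -10], [0, 0, -5], [0, 0, 0], [0, 0, 0], [0, 0, 0], [0, 0, 0], [0, 0, 0]]' --rot '[[0, 0, 0], [0, 0, 0], [0, 0, 0], [0, 0, 0], [0, 0, 0], [0, 0, 0], [0, 0, 0], [0, 0, 0], [0, 0, 0], [0, 0, 0], [0, 0, 0], [0, 0, 0], [0, 0, 0], [0, 0, 0], [0, 0, 0], [0, 0, 0], [0, 0, 0], [0, 0, 0]]' --gripper '[200, 200, 200, 200, 200, 200, 200, 200, 200, 200, 200, 200, 200, 200, 200, 200, 200, 200]'

```text
time_s: 8.65
eef_pos: [0.5771, 0.233, 0.1472]
ee_rot: [2.527, 1.865, 0.002]
wrist_force: [-0.6, 0.6, -0.2]
finger_gap: 0.0347
```

Run:
```python
from h import *
s=bot.observe();print(s['time_s'],s['eef_pos'],s['ee_rot'],s['finger_gap'],s['wrist_force'])
w=cam('wrist');im=w['image'][:,:,::-1].copy()
e=s['eef_pos']
a=np.linspace(0,2*np.pi,60)
circ=lambda x,y,z,r:proj(w,np.c_[x+r*np.cos(a),y+r*np.sin(a),0*a+z]).astype(np.int32)
cv2.polylines(im,[circ(.577,.233,.04,.0315)],True,(0,255,0),1)
cv2.polylines(im,[circ(e[0],e[1],e[2]-.0118,.029)],True,(255,0,0),1)
cv2.polylines(im,[circ(e[0],e[1],e[2]+.0302,.018)],True,(0,0,255),1)
cv2.imwrite('pics/w4.png',im)
```

```text
8.65 [0.57713916 0.23300518 0.14717368] [2.52731999e+00 1.86534647e+00 2.31338781e-03] 0.034727536175377396 [-0.59325226  0.55756992 -0.23222185]
```

View pics/w4.png

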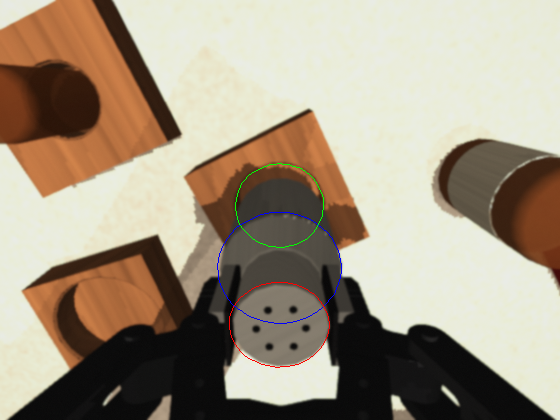

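The overlay agrees: the cap (red) and shoulder (blue) outlines fit, and the well (green) sits central on the block. Inserting slowly.

>>> arm_command --delta_pos '[[0, 0, -8], [0, 0, -8], [0, 0, -6], [0, 0, -4], [0, 0, -4], [0, 0, -4], [0, 0, -4], [0, 0, 0]]' --rot '[[0, 0, 0], [0, 0, 0], [0, 0, 0], [0, 0, 0], [0, 0, 0], [0, 0, 0], [0, 0, 0], [0, 0, 0]]' --gripper '[200, 200, 200, 200, 200, 200, 200, 200]'

```text
time_s: 9.37
eef_pos: [0.5762, 0.2325, 0.1073]
ee_rot: [-2.527, -1.865, 0.002]
wrist_force: [0.4, -1.0, -2.9]
finger_gap: 0.0349
```

>>> arm_command --delta_pos '[[0, 0, -3], [0, 0, -3], [0, 0, -2], [0, 0, -2], [0, 0, -1], [0, 0, -1], [0, 0, 0], [0, 0, 0], [0, 0, 0], [0, 0, 0]]' --rot '[[0, 0, 0], [0, 0, 0], [0, 0, 0], [0, 0, 0], [0, 0, 0], [0, 0, 0], [0, 0, 0], [0, 0, 0], [0, 0, 0], [0, 0, 0]]' --gripper '[200, 200, 200, 200, 200, 200, 200, 200, 200, 200]'

```text
time_s: 10.2
eef_pos: [0.5767, 0.2328, 0.0964]
ee_rot: [2.528, 1.866, 0.0]
wrist_force: [-1.3, 0.1, -1.5]
finger_gap: 0.0348
```

>>> arm_command --delta_pos '[[0, 0, -1], [0, 0, -1], [0, 0, -1], [0, 0, 0], [0, 0, 0], [0, 0, 0], [0, 0, 0]]' --rot '[[0, 0, 0], [0, 0, 0], [0, 0, 0], [0, 0, 0], [0, 0, 0], [0, 0, 0], [0, 0, 0]]' --gripper '[200, 200, 200, 200, 200, 200, 200]'

```text
time_s: 10.78
eef_pos: [0.5767, 0.2328, 0.0938]
ee_rot: [2.528, 1.865, 0.0]
wrist_force: [-1.6, -1.2, 5.2]
finger_gap: 0.0351
```

There's contact at exactly the expected height (0.0938), so it's home. I'll release and rise.

>>> arm_command --delta_pos '[[0, 0, 0], [0, 0, 0], [0, 0, 0], [0, 0, 0], [0, 0, 0], [0, 0, 0], [0, 0, 0], [0, 0, 0], [0, 0, 5], [0, 0, 12], [0, 0, 20], [0, 0, 25], [0, 0, 25], [0, 0, 25], [0, 0, 20], [0, -20, 15], [0, -25, 0], [0, -15, 0], [0, 0, 0], [0, 0, 0]]' --rot '[[0, 0, 0], [0, 0, 0], [0, 0, 0], [0, 0, 0], [0, 0, 0], [0, 0, 0], [0, 0, 0], [0, 0, 0], [0, 0, 0], [0, 0, 0], [0, 0, 0], [0, 0, 0], [0, 0, 0], [0, 0, 0], [0, 0, 0], [0, 0, 0], [0, 0, 0], [0, 0, 0], [0, 0, 0], [0, 0, 0]]' --gripper '[150, 110, 70, 30, 0, 0, 0, 0, 0, 0, 0, 0, 0, 0, 0, 0, 0, 0, 0, 0]'

```text
time_s: 12.45
eef_pos: [0.5766, 0.1716, 0.2404]
ee_rot: [2.53, 1.863, -0.001]
wrist_force: [0.4, 0.7, 0.4]
finger_gap: 0.0853
```

>>> arm_command --delta_pos '[[0, 0, 0], [0, 0, 0], [0, 0, 0], [0, 0, 0], [0, 0, 0]]' --rot '[[0, 0, 0], [0, 0, 0], [0, 0, 0], [0, 0, 0], [0, 0, 0]]' --gripper '[0, 0, 0, 0, 0]'

```text
time_s: 12.87
eef_pos: [0.5764, 0.1734, 0.2401]
ee_rot: [-2.527, -1.867, 0.0]
wrist_force: [0.6, -0.3, -0.8]
finger_gap: 0.0853
```

Run:
```python
from h import *
s=bot.observe();print(s['time_s'],s['eef_pos'],s['ee_rot'],s['finger_gap'],s['wrist_force'])
w=cam('wrist');im=w['image'][:,:,::-1].copy()
a=np.linspace(0,2*np.pi,60)
circ=lambda x,y,z,r:proj(w,np.c_[x+r*np.cos(a),y+r*np.sin(a),0*a+z]).astype(np.int32)
for z,r in [(.04,.0315),(.082,.029),(.124,.018)]: cv2.polylines(im,[circ(.577,.233,z,r)],True,(0,255,0),1)
cv2.imwrite('pics/w5.png',im)
```

```text
12.8667 [0.57644087 0.17338932 0.24013653] [-2.52650385e+00 -1.86660874e+00  2.48120711e-04] 0.08531174974785587 [ 0.58070412 -0.33885473 -0.76992369]
```

View pics/w5.png

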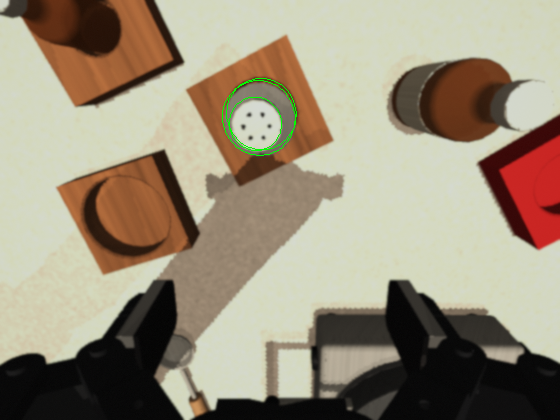

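The overlay circles match the cap, body and well, with the shaker at about (257,118), so it's upright and home. Now to above the bar, with the fingers partly closed so the front one fits in the 47 mm gap.

>>> arm_command --delta_pos '[[-4, -12, 0], [-8, -24, 0], [-9, -26, 0], [-9, -26, 0], [-9, -26, 0], [-9, -26, 0], [-9, -26, 0], [-9, -26, 0], [-9, -26, 0], [-8, -24, 0], [-4, -14, 0], [-2, -7, 0], [0, 0, 0], [0, 0, 0], [0, 0, 0], [0, 0, 0], [0, 0, 0], [0, 0, 0]]' --rot '[[0, 0, 0], [0, 0, 0], [0, 0, 0], [0, 0, 0], [0, 0, 0], [0, 0, 0], [0, 0, 0], [0, 0, 0], [0, 0, 0], [0, 0, 0], [0, 0, 0], [0, 0, 0], [0, 0, 0], [0, 0, 0], [0, 0, 0], [0, 0, 0], [0, 0, 0], [0, 0, 0]]' --gripper '[0, 0, 0, 0, 0, 50, 90, 130, 135, 135, 135, 135, 135, 135, 135, 135, 135, 135]'

```text
time_s: 14.42
eef_pos: [0.4878, -0.0895, 0.2403]
ee_rot: [-2.526, -1.867, -0.0]
wrist_force: [0.1, 0.3, -0.1]
finger_gap: 0.0403
```

Run:
```python
from h import *
s=bot.observe();print(s['time_s'],s['eef_pos'],s['ee_rot'],s['finger_gap'],s['qd'].round(3))
w=cam('wrist');im=w['image'][:,:,::-1].copy();e=s['eef_pos']
u=np.array([np.cos(np.radians(-17)),np.sin(np.radians(-17)),0]);v=np.array([-u[1],u[0],0]);b=np.array([.487,-.09,.097])
c=[b+v*i*.067+u*j*.008 for i,j in [(1,1),(1,-1),(-1,-1),(-1,1)]]
cv2.polylines(im,[proj(w,c).astype(np.int32)],True,(0,0,255),1)
cv2.imwrite('pics/w6.png',im)
```

```text
14.4167 [ 0.48783632 -0.08948141  0.24027559] [-2.52626071e+00 -1.86730640e+00 -2.44886706e-04] 0.04033897664654261 [ 0.005 -0.002  0.003  0.001  0.001 -0.001  0.002]
```

View pics/w6.png

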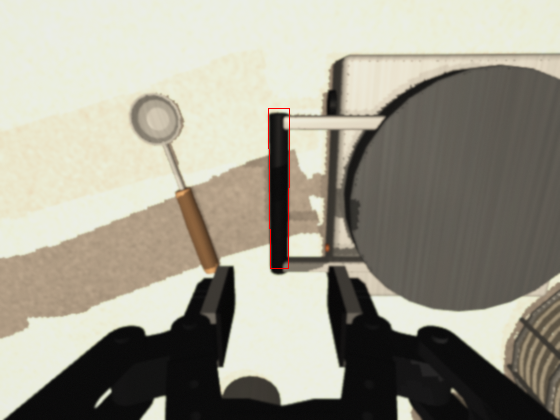

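The bar spans (270–288, 113–273), matching the prediction to within about 3 mm along its length. Descending and gripping.

>>> arm_command --delta_pos '[[-2, -3, -10], [0, 0, -20], [0, 0, -25], [0, 0, -25], [0, 0, -25], [0, 0, -25], [0, 0, -15], [0, 0, -10], [0, 0, -5], [0, 0, -2], [0, 0, 0], [0, 0, 0], [0, 0, 0], [0, 0, 0], [0, 0, 0], [0, 0, 0], [0, 0, 0], [0, 0, 0], [0, 0, 0], [0, 0, 0]]' --rot '[[0, 0, 0], [0, 0, 0], [0, 0, 0], [0, 0, 0], [0, 0, 0], [0, 0, 0], [0, 0, 0], [0, 0, 0], [0, 0, 0], [0, 0, 0], [0, 0, 0], [0, 0, 0], [0, 0, 0], [0, 0, 0], [0, 0, 0], [0, 0, 0], [0, 0, 0], [0, 0, 0], [0, 0, 0], [0, 0, 0]]' --gripper '[135, 135, 135, 135, 135, 135, 135, 135, 135, 135, 135, 160, 180, 200, 220, 240, 240, 240, 240, 240]' --squeeze 50

```text
time_s: 16.13
eef_pos: [0.4849, -0.0931, 0.079]
ee_rot: [-2.527, -1.865, 0.002]
wrist_force: [-4.9, 0.7, 8.3]
finger_gap: 0.0142
```

Run:
```python
from h import *
s=bot.observe();e=s['eef_pos'];print(s['time_s'],e,s['ee_rot'],s['finger_gap'],s['wrist_force'],s['qpos'])
u=np.array([np.cos(np.radians(-17)),np.sin(np.radians(-17)),0])
h=lambda t:.2655*np.array([-np.cos(t),np.sin(t)]); t0=np.arctan2(17,265)
p0=None
for d in range(0,61,4):
    x,z=h(t0+np.radians(d))-h(t0); p=x*u*1000+[0,0,z*1000]
    print(d,p.round(1), None if p0 is None else (p-p0).round(1)); p0=p
```

```text
16.1333 [ 0.48487266 -0.09305128  0.07899053] [-2.52716194e+00 -1.86538942e+00  1.96730032e-03] 0.01415369601555461 [-4.92425872  0.69950301  8.30378048] [ 0.38990861  0.54181438 -0.36348679  2.03134691  0.32008864  0.62362176
 -0.48731798]
0 [0. 0. 0.] None
4 [ 1.8 -0.5 18.4] [ 1.8 -0.5 18.4]
8 [ 4.7 -1.4 36.7] [ 3.  -0.9 18.3]
12 [ 8.9 -2.7 54.7] [ 4.2 -1.3 18. ]
16 [14.3 -4.4 72.4] [ 5.4 -1.6 17.7]
20 [20.8 -6.4 89.6] [ 6.5 -2.  17.2]
24 [ 28.5  -8.7 106.3] [ 7.7 -2.3 16.7]
28 [ 37.3 -11.4 122.4] [ 8.8 -2.7 16.1]
32 [ 47.1 -14.4 137.8] [ 9.8 -3.  15.4]
36 [ 57.9 -17.7 152.5] [10.8 -3.3 14.7]
40 [ 69.7 -21.3 166.3] [11.8 -3.6 13.8]
44 [ 82.4 -25.2 179.3] [12.7 -3.9 12.9]
48 [ 95.9 -29.3 191.3] [13.5 -4.1 12. ]
52 [110.2 -33.7 202.3] [14.3 -4.4 11. ]
56 [125.2 -38.3 212.2] [15.  -4.6  9.9]
60 [140.8 -43.  221. ] [15.6 -4.8  8.8]
```

The bar is gripped (gap 14 mm). I'll raise the first 20° along the arc, then check forces.

>>> arm_command --delta_pos '[[0.8, -0.2, 9.2], [1, -0.3, 9.2], [1.4, -0.4, 9.2], [1.6, -0.5, 9.1], [2, -0.6, 9], [2.2, -0.7, 9], [2.5, -0.8, 8.9], [2.9, -0.8, 8.8], [3.1, -1, 8.6], [3.4, -1, 8.6], [0, 0, 0], [0, 0, 0]]' --rot '[[0, 0, 0], [0, 0, 0], [0, 0, 0], [0, 0, 0], [0, 0, 0], [0, 0, 0], [0, 0, 0], [0, 0, 0], [0, 0, 0], [0, 0, 0], [0, 0, 0], [0, 0, 0]]' --gripper '[240, 240, 240, 240, 240, 240, 240, 240, 240, 240, 240, 240]'

```text
time_s: 17.13
eef_pos: [0.5046, -0.0991, 0.1685]
ee_rot: [-2.525, -1.864, 0.005]
wrist_force: [-8.5, 2.4, 0.4]
finger_gap: 0.0144
```

>>> arm_command --delta_pos '[[3.7, -1.1, 8.4], [4, -1.2, 8.3], [4.3, -1.3, 8.1], [4.5, -1.4, 8], [4.8, -1.5, 7.8], [5, -1.5, 7.6], [5.3, -1.6, 7.4], [5.5, -1.7, 7.3], [5.8, -1.8, 7], [6, -1.8, 6.8], [6.2, -1.9, 6.6], [6.5, -2, 6.3], [0, 0, 0], [0, 0, 0]]' --rot '[[0, 0, 0], [0, 0, 0], [0, 0, 0], [0, 0, 0], [0, 0, 0], [0, 0, 0], [0, 0, 0], [0, 0, 0], [0, 0, 0], [0, 0, 0], [0, 0, 0], [0, 0, 0], [0, 0, 0], [0, 0, 0]]' --gripper '[240, 240, 240, 240, 240, 240, 240, 240, 240, 240, 240, 240, 240, 240]'

```text
time_s: 18.3
eef_pos: [0.5634, -0.1172, 0.26]
ee_rot: [-2.522, -1.862, 0.013]
wrist_force: [-25.4, 5.0, 23.5]
finger_gap: 0.0144
```

The radial push toward the hinge is building up (about 35 N), so I'll shift the path outward a few mm to relieve it.

>>> arm_command --delta_pos '[[-1.5, 0.5, 1], [-1.5, 0.5, 1], [0, 0, 0], [0, 0, 0], [0, 0, 0]]' --rot '[[0, 0, 0], [0, 0, 0], [0, 0, 0], [0, 0, 0], [0, 0, 0]]' --gripper '[240, 240, 240, 240, 240]'

```text
time_s: 18.72
eef_pos: [0.5637, -0.1173, 0.2605]
ee_rot: [-2.526, -1.865, 0.004]
wrist_force: [-9.2, 1.5, 4.9]
finger_gap: 0.014
```

Run:
```python
from h import *
s=bot.observe();e=s['eef_pos'];print(s['time_s'],e,s['ee_rot'],s['wrist_force'],s['ft_torque'],s['tau'].round(1))
```

```text
18.7167 [ 0.56365756 -0.11725885  0.26052518] [-2.52634585 -1.86463807  0.00382876] [-9.1587194   1.4947413   4.93716993] [0.43876114 2.27600519 0.03781634] [ -0.1 -47.8  -3.8 -29.    0.6  -3.2  -0. ]
```

>>> arm_command --delta_pos '[[6.4, -2, 6.3], [6.6, -2, 6], [6.8, -2.1, 5.8], [7, -2.1, 5.6], [7.1, -2.2, 5.2], [7.2, -2.2, 5.1], [7.3, -2.3, 4.8], [7.4, -2.3, 4.5], [0, 0, 0], [0, 0, 0], [0, 0, 0], [0, 0, 0]]' --rot '[[0, 0, 0], [0, 0, 0], [0, 0, 0], [0, 0, 0], [0, 0, 0], [0, 0, 0], [0, 0, 0], [0, 0, 0], [0, 0, 0], [0, 0, 0], [0, 0, 0], [0, 0, 0]]' --gripper '[240, 240, 240, 240, 240, 240, 240, 240, 240, 240, 240, 240]'

```text
time_s: 19.72
eef_pos: [0.6215, -0.135, 0.3052]
ee_rot: [2.526, 1.864, 0.003]
wrist_force: [-5.2, -0.5, 6.7]
finger_gap: 0.014
```

Run:
```python
from h import *
s=bot.observe();e=s['eef_pos'];print(s['time_s'],e,s['ee_rot'],s['wrist_force'],s['ft_torque'],s['finger_gap'])
d=e-[.4849,-.0931,.079];c=np.hypot(np.hypot(d[0],d[1]),d[2]);print(np.degrees(2*np.arcsin(c/2/.2655)))
print('from z',np.degrees(np.arcsin((e[2]+.019-.08)/.2655)-np.arctan2(17,265)))
w=cam('wrist');t=cam('top');sc=cam('scene')
u=np.array([np.cos(np.radians(-17)),np.sin(np.radians(-17)),0]);v=np.array([-u[1],u[0],0])
H=np.array([.487,-.093,0])+u*.265+[0,0,.08]
ims=[]
for cm in (w,sc):
    im=cm['image'][:,:,::-1].copy()
    for deg,col in ((55,(255,0,0)),(60,(0,255,0)),(65,(0,0,255))):
        th=np.radians(deg);a=np.linspace(0,2*np.pi,60)
        ct,st=np.cos(th),np.sin(th)
        f=lambda x,y,z:H+u*(x*ct+z*st)+v*y+np.array([0,0,-x*st+z*ct])  # x<0 front
        pts=[f(-.11+.1*np.cos(q),.1*np.sin(q),.03) for q in a]
        cv2.polylines(im,[proj(cm,pts).astype(np.int32)],True,col,1)
        cv2.polylines(im,[proj(cm,[f(-.265,.067,.017),f(-.265,-.067,.017)]).astype(np.int32)],False,col,1)
    ims.append(im)
cv2.imwrite('pics/f1.png',cv2.resize(ims[1][150:350,130:390],(780,600),interpolation=cv2.INTER_CUBIC))
```

```text
19.7167 [ 0.62154713 -0.13503062  0.30524223] [2.52604404 1.86355118 0.00267297] [-5.2090176  -0.53617349  6.66191427] [ 0.09693727  1.1160977  -0.0312255 ] 0.014033764616763271
60.52697676204314
from z 63.24575005198203
```

View pics/f1.png

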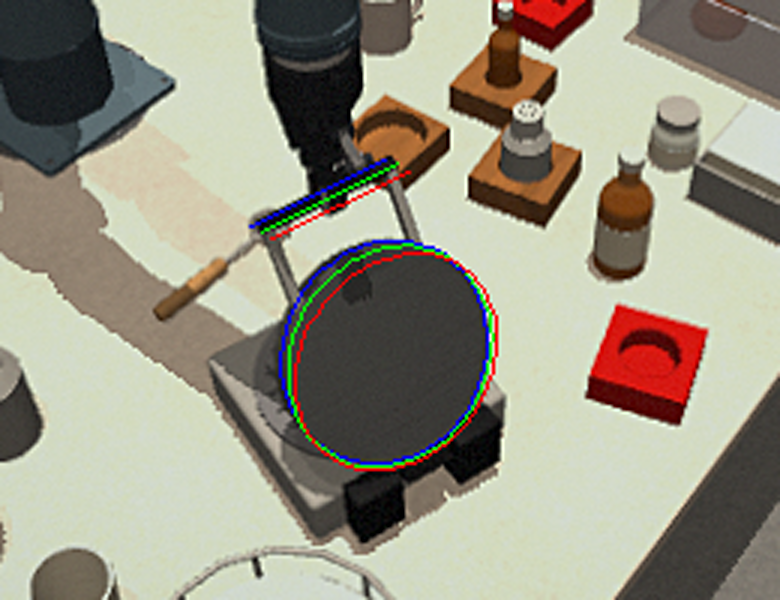

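The scene view shows the shaker upright in its snug block at (527,145). The lid outline lies closest to the green 60° overlay. Bar travel along x, the more reliable measure, gives about 59°, and the chord gives 60.5°. A short hold first to confirm it's still, then hand in.

>>> arm_command --delta_pos '[[0, 0, 0], [0, 0, 0], [0, 0, 0], [0, 0, 0], [0, 0, 0], [0, 0, 0], [0, 0, 0], [0, 0, 0]]' --rot '[[0, 0, 0], [0, 0, 0], [0, 0, 0], [0, 0, 0], [0, 0, 0], [0, 0, 0], [0, 0, 0], [0, 0, 0]]' --gripper '[240, 240, 240, 240, 240, 240, 240, 240]'

```text
time_s: 20.53
eef_pos: [0.6215, -0.135, 0.3052]
ee_rot: [2.526, 1.864, 0.003]
wrist_force: [-4.5, 0.1, 6.9]
finger_gap: 0.0142
```

```bash
python3 -c "
from h import *
s=bot.observe();print(s['eef_pos'],abs(s['qd']).max(),s['wrist_force']);print(bot.finish_job())"
```

```text
[ 0.62150394 -0.13504468  0.3052004 ] 0.001327392925970511 [-4.49988991  0.10344236  6.90197244]
the job is handed in; nothing more can be done
None
```

The shaker is in its own snug wooden block, released, and the iron's lid is being held open at about 60° by its bar handle. I handed the job in at about 20.5 s.

- **Shaker:** it touched bottom at the expected height. Outlines drawn over a close picture afterwards matched it standing upright and fully home.
- **Lid angle:** my checks disagree slightly:
  - bar travel along x: about 59°
  - chord from the closed position: 60.5°
  - bar height: about 63°, which I trust least because the bar can slide in the pads
  - scene picture: closest to the 60° outline
- **Holding still:** the arm had stopped and there was about 8 N on the wrist when I handed in.
- **Forces:** while raising the lid, the push toward the hinge reached about 35 N at the fingers. I moved the path outward to relieve it. That was well below the 120 N wrist limit.

Nothing else was touched, as far as the pictures show.

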